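# Pull-test the fixture's spring clips and flag the weak one

### The job

One of the three spring clips on the welding fixture has gone weak: find it by drawing the gauge strips straight up by their black heads with a pull of about 8 N, which a sound clip holds and the weak one does not; never pull any head with more than 12 N. Stand the strip that comes out of the weak clip in the wooden rack and let it go, then push that clip's fault flag over to its far stop. Leave the strips of the sound clips fully seated with their flags down, and the other things on the bench where they are.

Things in the scene. Friction and masses are not known exactly. Their poses are not given: they have to be found in the camera images.
- station_a: Fixed spring clip, left (+y) of three alike, on a steel foot 150 x 70 x 8 mm (x -95..+55). Origin: under the strip's centre, at the foot's underside, 10 mm above the bench; z up, x across the strip's thickness, about away from the robot. Fixed jaw at x -14..-2 mm, 40 wide, up to z = 45; sprung jaw from x = 2, up to z = 46; green spring box at x 20..48, up to z = 42. It closes along x.
- strip_a: Gauge strip that starts upright in clip a: aluminium blade 4 (x) x 24 (y) x 58 (z) mm with a black pull head 10 (x) x 34 (y) x 30 (z) mm on top (z 46..76 mm), 70 g in all. Origin: centre of the blade's lower end, which starts on the clip's foot (8 mm above the clip's origin); z up. It is clear of the jaws once raised 39 mm.
- grip_a (a point): Point to grip on strip a's pull head: its centre, 62 mm above the strip's origin when the head is down (fingers closing along y, across 34 mm; fingertips 19 mm lower just clear the clip).
- head_a (a joint): Spring balance in strip a: how far its pull head is drawn up out of the blade, 0 to 0.010 m, 2 N per mm (0.004 = 8 N); springs back to 0. Above 0.006 (12 N) it is overstretched.
- flag_a (a joint): Fault flag of clip a: flat aluminium lever, 50 mm long, 26 mm wide at its tip, hinged along y at x = -60, z = 14 mm of the clip's frame. 0 = down, leaning 0.6 rad towards -x (robot side); 1.2 rad = up against its stop, leaning 0.6 rad towards +x. Stays where left; takes about 1 N at the tip. Pushed at its flat from the -x side towards +x.
- flagtip_a (a point): Tip of flag a, 50 mm from its hinge (at x = -88, z = 55 mm of the clip's frame when the flag is down, at x = -32 when up).
- station_b: Fixed spring clip, middle of three alike, on a steel foot 150 x 70 x 8 mm (x -95..+55). Origin: under the strip's centre, at the foot's underside, 10 mm above the bench; z up, x across the strip's thickness, about away from the robot. Fixed jaw at x -14..-2 mm, 40 wide, up to z = 45; sprung jaw from x = 2, up to z = 46; green spring box at x 20..48, up to z = 42. It closes along x.
- strip_b: Gauge strip that starts upright in clip b: aluminium blade 4 (x) x 24 (y) x 58 (z) mm with a black pull head 10 (x) x 34 (y) x 30 (z) mm on top (z 46..76 mm), 70 g in all. Origin: centre of the blade's lower end, which starts on the clip's foot (8 mm above the clip's origin); z up. It is clear of the jaws once raised 39 mm.
- grip_b (a point): Point to grip on strip b's pull head: its centre, 62 mm above the strip's origin when the head is down (fingers closing along y, across 34 mm; fingertips 19 mm lower just clear the clip).
- head_b (a joint): Spring balance in strip b: how far its pull head is drawn up out of the blade, 0 to 0.010 m, 2 N per mm (0.004 = 8 N); springs back to 0. Above 0.006 (12 N) it is overstretched.
- flag_b (a joint): Fault flag of clip b: flat aluminium lever, 50 mm long, 26 mm wide at its tip, hinged along y at x = -60, z = 14 mm of the clip's frame. 0 = down, leaning 0.6 rad towards -x (robot side); 1.2 rad = up against its stop, leaning 0.6 rad towards +x. Stays where left; takes about 1 N at the tip. Pushed at its flat from the -x side towards +x.
- flagtip_b (a point): Tip of flag b, 50 mm from its hinge (at x = -88, z = 55 mm of the clip's frame when the flag is down, at x = -32 when up).
- station_c: Fixed spring clip, right (-y) of three alike, on a steel foot 150 x 70 x 8 mm (x -95..+55). Origin: under the strip's centre, at the foot's underside, 10 mm above the bench; z up, x across the strip's thickness, about away from the robot. Fixed jaw at x -14..-2 mm, 40 wide, up to z = 45; sprung jaw from x = 2, up to z = 46; green spring box at x 20..48, up to z = 42. It closes along x.
- strip_c: Gauge strip that starts upright in clip c: aluminium blade 4 (x) x 24 (y) x 58 (z) mm with a black pull head 10 (x) x 34 (y) x 30 (z) mm on top (z 46..76 mm), 70 g in all. Origin: centre of the blade's lower end, which starts on the clip's foot (8 mm above the clip's origin); z up. It is clear of the jaws once raised 39 mm.
- grip_c (a point): Point to grip on strip c's pull head: its centre, 62 mm above the strip's origin when the head is down (fingers closing along y, across 34 mm; fingertips 19 mm lower just clear the clip).
- head_c (a joint): Spring balance in strip c: how far its pull head is drawn up out of the blade, 0 to 0.010 m, 2 N per mm (0.004 = 8 N); springs back to 0. Above 0.006 (12 N) it is overstretched.
- flag_c (a joint): Fault flag of clip c: flat aluminium lever, 50 mm long, 26 mm wide at its tip, hinged along y at x = -60, z = 14 mm of the clip's frame. 0 = down, leaning 0.6 rad towards -x (robot side); 1.2 rad = up against its stop, leaning 0.6 rad towards +x. Stays where left; takes about 1 N at the tip. Pushed at its flat from the -x side towards +x.
- flagtip_c (a point): Tip of flag c, 50 mm from its hinge (at x = -88, z = 55 mm of the clip's frame when the flag is down, at x = -32 when up).
- board: Fixed grey plate 180 x 370 x 10 mm that carries the three clips, in a row along its y, about 110 mm apart, all parallel to it. Origin: centre of its underside, on the bench. The clips look alike; exactly one, any of them, is weak: its strip slides at 1.5 to 6 N of pull, while the two sound clips hold theirs to more than 14 N.
- rack: Fixed wooden reject rack: open-topped pocket, inside 26 (x) x 44 (y) mm, walls 6 mm, inner floor at z = 6 mm, rim at z = 44 mm, on a 70 x 90 x 6 mm foot. Origin: centre of the underside, on the bench. A strip put in with its blade across (its y along the rack's y) stands or leans in it, head above the rim.
- bottle: Amber bottle, 60 mm across, 150 mm tall, bystander; origin at its underside's centre.
- tube: Upright piece of steel tube, 52 mm across, 90 mm tall, bystander; origin at its underside's centre.
- wrench: Wrench lying on the bench, bystander; origin at its underside's centre, handle to its -x.

How it is judged:
By the outcome, as a careful person would: the job done as asked, in the order asked, and still so for the second after the job is handed in, with the robot touching nothing.
It also fails if it takes over 72 s, if anything falls off the work surface, if the arm or the gripper's body presses on something with over 40 N, if the wrist force passes 120 N, or if a joint passes its speed limit or range.

### The arm

A 7-joint arm with a two-finger parallel gripper is mounted at the origin on the work surface. World frame = base frame: x ahead of the robot, y to its left, z up, the work surface at z = 0. Lengths are in m, angles in rad, forces in N, time in s.
With the tool pointing down it reaches from about 0.35 to 0.9 m from the base axis. Payload 19.9 kg.
Tool frame: the origin (TCP) lies between the finger pads; the fingertips stand 19 mm ahead of it and the grasp point (between the pads) is the TCP; z points along the fingers, y is the line along which they close (so a half turn about z gives the same grasp; the last joint's range is limited). The gripper opens to 94 mm and grips with 3 to 60 N. Pads are 16 mm wide; open, the fingers measure 119 mm over their backs; the gripper's body (75 mm by 177 mm) begins 78 mm behind the grasp point.
Start: joints at [1.284, 0.417, -0.01, 1.614, 0.005, 1.111, -0.053], TCP at [0.152, -0.606, 0.224] pointing down, gripper open.
Joint ranges: [-2.81, 2.81], [-0.39, 2.02], [-1.27, 1.25], [0.06, 2.57], [-1.19, 4.33], [0.19, 2], [-2.82, 2.82]. Speed limits (rad/s): [1.89, 1.89, 2.39, 2.39, 3.01, 3.01, 3.01].

### API

Orientations are given as a 3x3 rotation matrix whose columns are the frame's x, y, z axes.
In Python, from rig import robot gives the robot as it stands. Calls block until the motion is done:
- robot.move_ptp(position, orientation): joint-space move of the TCP to a pose.
- robot.move_linear(position, velocity=0.15, frame=None, threshold=None): straight line of the TCP; frame=None keeps the orientation; velocity is the mean speed in m/s. With threshold (N) it stops when the force on the tool has changed by that much, and returns True; else False.
- robot.goto_joints(angles): joint-space move.
- robot.gripper_to(opening): finger opening in m; the grip force is fixed at half the most; returns when the fingers have stopped.
- robot.pause(seconds).
- robot.ik(position, orientation): joint angles nearest the present ones, or None.
- robot.get_state(): the state.
- robot.grab_frame(name): name is "side" or "top"; returns the picture (384x512x3 uint8, red, green, blue); there is no depth.
- robot.camera_info(name): a dict with "fx", "fy", "cx", "cy" (pixels), "dist" ([k1, k2, p1, p2, k3] as OpenCV has them; the pictures are not rectified), "rvec" (rotation vector, rad) and "tvec" (3), from world to camera coordinates, as OpenCV has them. Camera axes: x right, y down, z forward; pixel columns grow to the right and rows downward; lengths in m; the calibration is good to about 2 mm. A picture is of the moment at which its call begins. camera_info takes no time and is no camera call.
A pose or a line that the arm cannot do raises robot.PlanningError and nothing moves.
- robot.sign_off(): hands the job in; it is judged then, once.
The state is a dict: "time": time; "qpos": joint angles; "joint_vel": joint speeds; "effort": joint torques, N m; "ee_pos": TCP position; "tool_rot": TCP orientation; "force": force on the tool from outside, world axes, zero at the start; "moment": the same for the moment, N m; "opening": finger opening in m; "grasp_force": force on a finger pad.
Only numpy, scipy, OpenCV 4.12 (cv2) and the standard library are available. Lean on these libraries where they do the work, as an engineer would, in place of code of your own. Each camera call takes 0.05 s, during which the arm holds its last target. There are 200 camera calls.

## Working session

There is one attempt and no reset: what is moved stays moved. The work goes in short steps, each a Python script; the robot and the scene stay as the last script left them, time stands still between calls to the robot, and variables do not carry over. Pictures are saved under pics/ and viewed, at most 10 in all, crops included, and the job is handed in when it is done.

```bash
ls; mkdir -p pics; python3 - <<'E'
from rig import robot
import cv2
for n in("top","side"):
    cv2.imwrite(f"pics/{n}0.png",robot.grab_frame(n)[:,:,::-1]); i=robot.camera_info(n); print(n,i)
s=robot.get_state(); print(s)
E
```

```text
pics
top {'fx': 358.15337375987286, 'fy': 358.15337375987286, 'cx': 255.50773728733196, 'cy': 193.16821432496926, 'dist': array([0.02320734, 0.        , 0.        , 0.        , 0.        ]), 'rvec': array([ 2.17224767, -2.1458238 ,  0.15399578]), 'tvec': array([-0.07064175,  0.60120711,  1.00866395])}
side {'fx': 412.0593028033493, 'fy': 412.0593028033493, 'cx': 256.36846358702354, 'cy': 191.96536864218533, 'dist': array([-0.10114405,  0.        ,  0.        ,  0.        ,  0.        ]), 'rvec': array([ 0.68963855, -2.45389965,  1.38788779]), 'tvec': array([0.48297393, 0.26365821, 0.94096504])}
{'time': 0.1, 'qpos': array([ 1.2835263 ,  0.41793012, -0.01031417,  1.61410148,  0.00470361,
        1.11070223, -0.05304297]), 'joint_vel': array([-0.0013487 , -0.00209323, -0.00051499, -0.00132643,  0.00207984,
        0.00068438,  0.00026159]), 'effort': array([ 9.14511038e-04, -8.52587557e+01,  6.39787652e-01, -4.26696754e+01,
       -4.88646131e-02,  1.63892400e-02,  6.67732843e-05]), 'ee_pos': array([ 0.1519837 , -0.60591236,  0.22388315]), 'tool_rot': array([[ 9.69955895e-01,  2.43280574e-01, -3.53680882e-04],
       [ 2.43280816e-01, -9.69955319e-01,  1.05994655e-03],
       [-8.51902494e-05, -1.11414517e-03, -9.99999376e-01]]), 'force': array([-0.07656656, -0.33789938,  0.1890771 ]), 'moment': array([0.0028603 , 0.04267414, 0.01451708]), 'grasp_force': 0.0, 'opening': 0.09414395132792153}
```

View pics/top0.png

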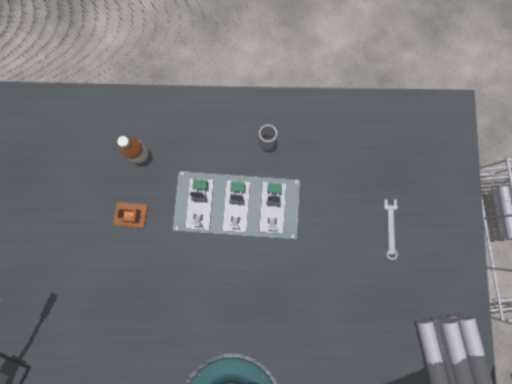

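View pics/side0.png

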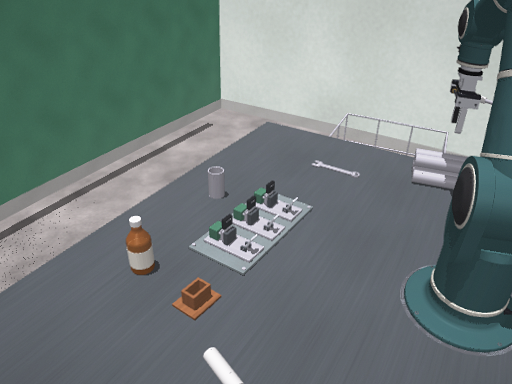

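The top view shows the board at about (175–300, 172–238), clips a, b and c from left to right, the rack at (130,215), the bottle at (133,150) and the tube at (268,138). Next I'll enlarge both views.

```bash
python3 - <<'E'
import cv2
t=cv2.imread("pics/top0.png")[160:250,105:305]; cv2.imwrite("pics/topc.png",cv2.resize(t,None,fx=4,fy=4,interpolation=cv2.INTER_CUBIC))
t=cv2.imread("pics/side0.png")[172:322,165:325]; cv2.imwrite("pics/sidec.png",cv2.resize(t,None,fx=4,fy=4,interpolation=cv2.INTER_CUBIC))
E
```

```text
(no output)
```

View pics/topc.png

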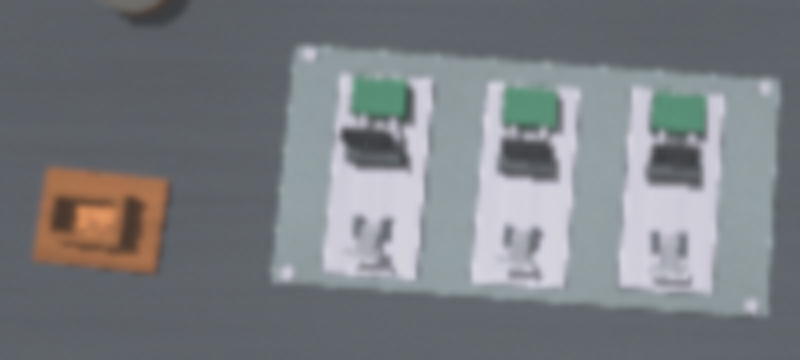

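View pics/sidec.png

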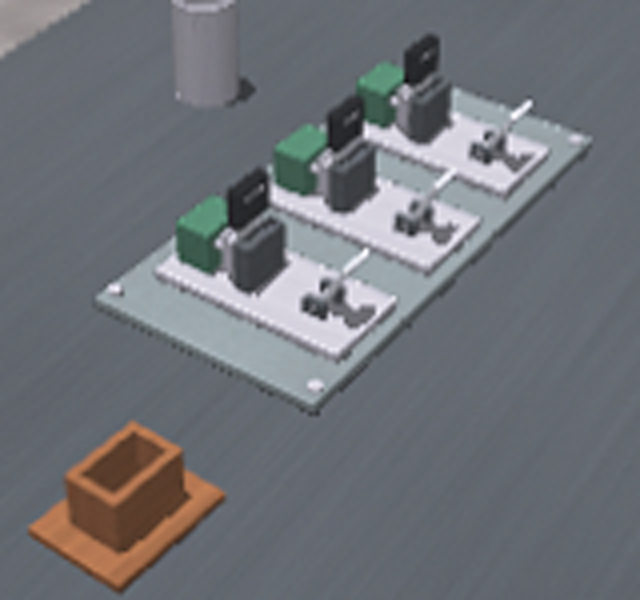

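The crops show the board, foot and rack corners clearly in both views. I'll fit a planar rectangle (x, y, yaw) to each.

```bash
cat > vis.py <<'E'
import numpy as np, cv2
from scipy.optimize import least_squares
from rig import robot
C={n:robot.camera_info(n) for n in("top","side")}
OFF={"top":(105,160),"side":(165,172)}
def proj(n,P):
    i=C[n];K=np.array([[i["fx"],0,i["cx"]],[0,i["fy"],i["cy"]],[0,0,1]])
    return cv2.projectPoints(np.array(P,float).reshape(-1,3),i["rvec"],i["tvec"],K,i["dist"])[0].reshape(-1,2)
def px(n,c): return np.array(OFF[n])+(np.array(c,float)+.5)/4-.5
def fit(obs,x0,cams=("top","side"),yaw=None):
    # obs: list (cam, local xyz, crop px)
    obs=[o for o in obs if o[0] in cams]
    def f(p):
        a=p[2] if yaw is None else yaw
        R=np.array([[np.cos(a),-np.sin(a),0],[np.sin(a),np.cos(a),0],[0,0,1]])
        return np.concatenate([proj(n,R@np.array(l)+[p[0],p[1],0])[0]-px(n,c) for n,l,c in obs])
    r=least_squares(f,x0,loss="soft_l1")
    return r.x,np.abs(f(r.x)).max()
E
python3 - <<'E'
from vis import *
def rect(hx,hy,z,top,side,cx=0):
    # names: FL far-left(+x,+y), FR, NR, NL
    L={"FL":(cx+hx,hy,z),"FR":(cx+hx,-hy,z),"NR":(cx-hx,-hy,z),"NL":(cx-hx,hy,z)}
    return [("top",L[k],v) for k,v in top.items()]+[("side",L[k],v) for k,v in side.items()]
T=lambda *a:dict(zip(("FL","FR","NR","NL"),a))
O={"board":rect(.09,.185,.01,T((296,45),(780,80),(767,316),(272,283)),{"FL":(97,298),"NL":(313,405),"NR":(592,143)}),
"rack":rect(.035,.045,.006,T((47,167),(170,180),(157,273),(34,261)),{"FL":(28,527),"NL":(122,584),"NR":(226,494)}),
"a":rect(.075,.035,.018,T((340,73),(434,78),(416,279),(323,272)),{"FL":(155,270),"NL":(342,350),"NR":(396,298)},-.02),
"b":rect(.075,.035,.018,T((488,81),(581,88),(566,289),(471,284)),{"NL":(430,265),"NR":(482,218)},-.02),
"c":rect(.075,.035,.018,T((632,86),(724,94),(712,295),(618,290)),{"NL":(503,187),"NR":(550,150)},-.02)}
for k,o in O.items():
    for c in(("top","side"),("top",),("side",)):
        p,r=fit(o,[.6,.0,-.05],c); print(k,c,p.round(4),round(r,2))
E
```

```text
board ('top', 'side') [ 0.5701 -0.007  -0.0578] 2.26
board ('top',) [ 0.5709 -0.0083 -0.0574] 0.51
board ('side',) [ 0.5669 -0.0027 -0.062 ] 1.18
rack ('top', 'side') [ 0.5364  0.3103 -0.0845] 1.81
rack ('top',) [ 0.5371  0.3089 -0.0862] 0.4
rack ('side',) [ 0.5344  0.3128 -0.093 ] 0.7
a ('top', 'side') [ 0.5917  0.1028 -0.0489] 1.21
a ('top',) [ 0.5925  0.1022 -0.0542] 0.27
a ('side',) [ 0.5899  0.1057 -0.0327] 0.78
b ('top', 'side') [ 0.5859 -0.0076 -0.0621] 0.99
b ('top',) [ 0.5864 -0.0079 -0.0588] 0.39
b ('side',) [ 0.5842 -0.0049 -0.062 ] 0.32
c ('top', 'side') [ 0.5834 -0.1155 -0.0636] 1.45
c ('top',) [ 0.5834 -0.1158 -0.0585] 0.46
c ('side',) [ 0.582  -0.1148 -0.0896] 0.72
```

```bash
cat > h.py <<'E'
import numpy as np, cv2
from rig import robot
YAW=-.058
ST={"a":(.592,.1027),"b":(.5864,-.0072),"c":(.5826,-.1155)}
def R(y=YAW): return np.array([[np.cos(y),np.sin(y),0],[np.sin(y),-np.cos(y),0],[0,0,-1.]])
def loc(s,x,y,z,yaw=YAW):
    return np.array([ST[s][0]+x*np.cos(yaw)-y*np.sin(yaw),ST[s][1]+x*np.sin(yaw)+y*np.cos(yaw),z+.01])
def rep(t):
    s=robot.get_state(); print(t,"t%.1f"%s["time"],"p",s["ee_pos"].round(4),"F",s["force"].round(2),"M",s["moment"].round(2),"op %.4f g %.1f"%(s["opening"],s["grasp_force"])); return s
def test(s):
    p=loc(s,0,0,.070)
    robot.move_ptp(p+[0,0,.07],R()); robot.gripper_to(.05); rep("above")
    print("hit",robot.move_linear(p,.1,threshold=6)); rep("down")
    robot.gripper_to(.030); g=rep("closed")
    q=g["ee_pos"]
    h=robot.move_linear(q+[0,0,.0045],.006,threshold=8.0); print("held",h); robot.pause(.2); u=rep("pulled")
    return q,h
def release(q):
    robot.move_linear(q,.02); rep("back"); robot.gripper_to(.05); robot.move_linear(q+[0,0,.07],.15); rep("up")
E
python3 - <<'E'
from h import *
q,h=test("c")
if h: release(q)
E
```

```text
above t3.3 p [ 0.5826 -0.1155  0.15  ] F [ 0.06  0.62 -0.38] M [-0.02  0.    0.04] op 0.0502 g 0.0
hit False
down t4.1 p [ 0.583  -0.1155  0.0805] F [-0.05  0.65  0.64] M [0.04 0.03 0.04] op 0.0499 g 0.0
closed t4.5 p [ 0.5829 -0.1154  0.0805] F [-0.77  1.34  5.  ] M [0.37 0.01 0.01] op 0.0341 g 30.0
held True
pulled t5.2 p [ 0.5828 -0.1154  0.0815] F [ 3.73 -2.04 -1.82] M [-0.35 -0.73 -0.01] op 0.0340 g 30.0
back t5.4 p [ 0.5829 -0.1153  0.0804] F [1.25 0.31 1.74] M [-0.09 -0.33 -0.03] op 0.0345 g 30.0
up t6.5 p [ 0.5826 -0.1155  0.1498] F [ 0.85  0.09 -0.61] M [ 0.01  0.02 -0.03] op 0.0499 g 0.0
```

The threshold stop was tripped by grip preload and lateral force rather than by pull. I'll pull in small steps on the averaged vertical force instead.

```bash
cat >> h.py <<'E'
def fz(n=6):
    f=[]
    for _ in range(n): robot.pause(.02); f.append(robot.get_state()["force"])
    return np.mean(f,0)
def test(s,go=True):
    p=loc(s,0,0,.070)
    if go: robot.move_ptp(p+[0,0,.07],R()); robot.gripper_to(.05)
    b=fz(); print("base",b.round(2))
    print("hit",robot.move_linear(p,.1,threshold=8)); robot.pause(.2)
    robot.gripper_to(.030); robot.pause(.2); q=rep("closed")["ee_pos"]
    for d in np.arange(0,.0086,.0008):
        robot.move_linear(q+[0,0,d],.01); f=fz()-b; z=robot.get_state()["ee_pos"][2]-q[2]
        print("%.4f rose %.4f"%(d,z),f.round(2))
        if f[2]<-7.3: return q,True
    return q,False
E
python3 - <<'E'
from h import *
q,h=test("c",False)
print("HELD",h)
if h: release(q)
E
```

```text
base [-0.04 -0.09  0.09]
hit False
closed t8.3 p [ 0.5827 -0.1154  0.0801] F [0.35 0.58 3.65] M [0.25 0.14 0.01] op 0.0342 g 30.0
0.0000 rose 0.0000 [-0.77  0.83  2.36]
0.0008 rose 0.0007 [ 0.62  0.61 -1.52]
0.0016 rose 0.0016 [ 0.84 -0.12 -3.08]
0.0024 rose 0.0024 [ 0.82 -0.2  -3.48]
0.0032 rose 0.0032 [ 0.13 -0.23 -3.19]
0.0040 rose 0.0040 [ 0.3  -0.09 -3.18]
0.0048 rose 0.0048 [ 0.64  0.02 -3.41]
0.0056 rose 0.0056 [-0.06 -0.14 -2.62]
0.0064 rose 0.0064 [-0.2   0.34 -2.82]
0.0072 rose 0.0072 [-0.18  0.4  -3.11]
0.0080 rose 0.0080 [-0.48 -0.23 -3.05]
HELD False
```

Clip c plateaus at about 3 N, so its strip is sliding and it's the weak one. I'll draw it out and check with a picture.

```bash
python3 - <<'E'
from h import *
p=robot.get_state()["ee_pos"]
robot.move_linear(p+[0,0,.04],.05); print(fz().round(2))
robot.move_linear([p[0],p[1],.22],.15); print(fz().round(2)); rep("up")
t=robot.grab_frame("top")[160:280,105:305,::-1]; s=robot.grab_frame("side")[100:250,165:365,::-1]
cv2.imwrite("pics/side1.png",cv2.resize(s,None,fx=4,fy=4,interpolation=cv2.INTER_CUBIC))
E
```

```text
[-0.24 -0.13 -0.63]
[-0.41 -0.21 -1.04]
up t14.1 p [ 0.5822 -0.1154  0.2188] F [ 0.74 -0.   -1.49] M [ 0.02  0.05 -0.01] op 0.0342 g 30.0
```

View pics/side1.png

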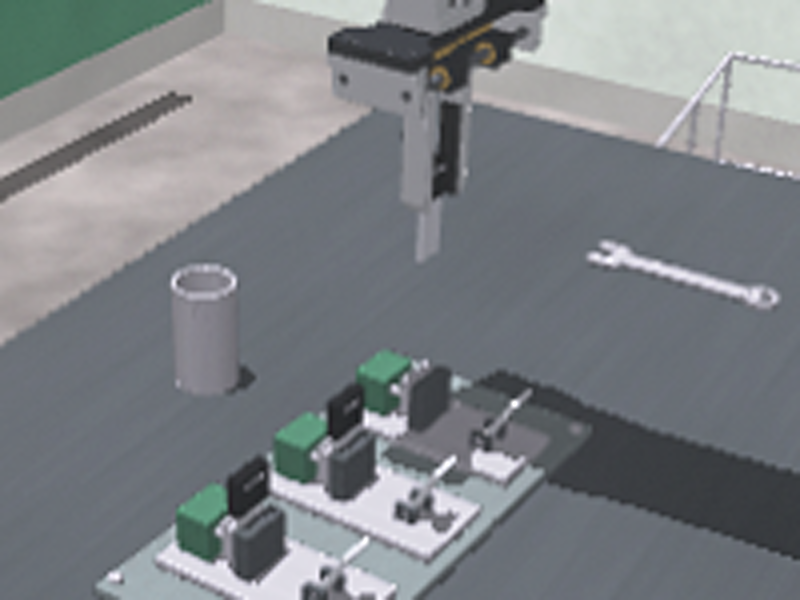

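The strip is out and upright in the gripper at about (430,200), and the other two strips are seated. Next is the rack.

```bash
python3 - <<'E'
from h import *
r=np.array([.5365,.3098,0]); y=-.085
robot.move_ptp(r+[0,0,.18],R(y)); robot.pause(.2)
robot.move_linear(r+[0,0,.085],.12); rep("in")
print(robot.move_linear(r+[0,0,.0665],.02,threshold=4)); s=rep("low")
robot.gripper_to(.06); robot.move_linear(r+[0,0,.2],.15); rep("up")
# move clear towards flag c approach
robot.gripper_to(.0)
robot.move_ptp(loc("c",-.135,0,.14),R()); rep("flag appr")
t=cv2.resize(robot.grab_frame("top")[165:255,105:305,::-1],(800,360),interpolation=cv2.INTER_CUBIC)
s=cv2.resize(robot.grab_frame("side")[212:332,165:365,::-1],(400,240),interpolation=cv2.INTER_CUBIC)
cv2.imwrite("pics/c2.png",np.vstack([t,np.hstack([s,0*s])]))
E
```

```text
in t16.9 p [0.5368 0.3101 0.0857] F [-0.17 -0.06 -0.87] M [ 0.03  0.02 -0.04] op 0.0340 g 30.0
True
low t17.7 p [0.5364 0.3102 0.0678] F [0.59 0.95 4.08] M [ 0.32 -0.02  0.03] op 0.0340 g 30.0
up t19.3 p [0.5361 0.3095 0.1991] F [-0.21 -0.43 -0.  ] M [0.01 0.03 0.02] op 0.0604 g 0.0
flag appr t21.9 p [ 0.4485 -0.1069  0.1502] F [ 0.1  -0.01 -0.38] M [ 0.04 -0.02  0.02] op 0.0002 g 0.0
```

View pics/c2.png

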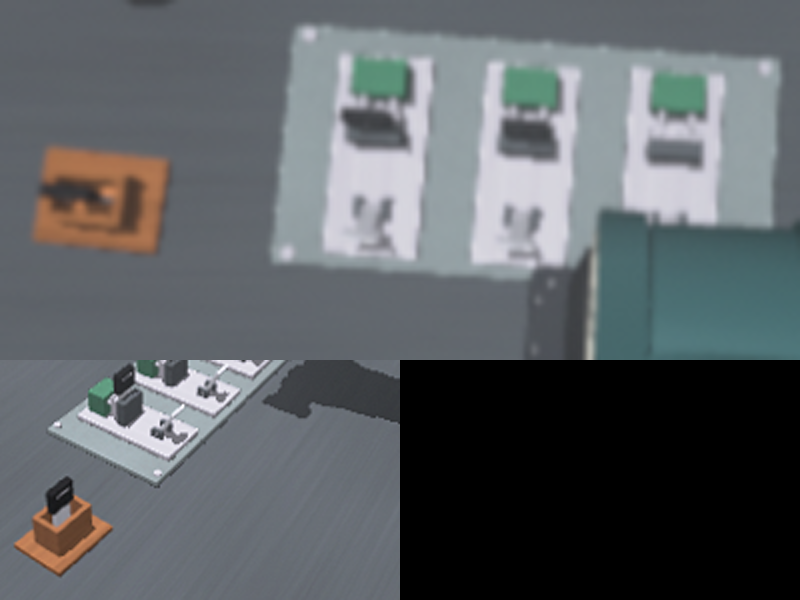

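The strip stands in the rack with its head above the rim. Now I'll push flag c with the fingers closed.

```bash
python3 - <<'E'
from h import *
robot.move_linear(loc("c",-.13,0,.058),.12); robot.pause(.2); rep("pre")
print(robot.move_linear(loc("c",-.036,0,.058),.04,threshold=9)); s=rep("pushed"); d=s["ee_pos"]-loc("c",0,0,0); print("local x",d[0]*np.cos(YAW)+d[1]*np.sin(YAW))
robot.move_linear(loc("c",-.125,0,.058),.15); robot.move_linear(loc("c",-.13,0,.2),.2)
robot.move_ptp([.3,-.45,.3],R()); rep("away")
t=cv2.resize(robot.grab_frame("top")[165:255,105:305,::-1],(800,360),interpolation=cv2.INTER_CUBIC)
s=cv2.resize(robot.grab_frame("side")[172:232,225:325,::-1],(400,240),interpolation=cv2.INTER_CUBIC)
s2=cv2.resize(robot.grab_frame("side")[212:332,165:365,::-1],(400,240),interpolation=cv2.INTER_CUBIC)
cv2.imwrite("pics/c3.png",np.vstack([t,np.hstack([s,s2])]))
E
```

```text
pre t23.0 p [ 0.4532 -0.1081  0.0686] F [ 0.1  -1.26  0.03] M [ 0.02 -0.01  0.04] op 0.0007 g 0.0
True
pushed t24.8 p [ 0.5313 -0.1125  0.0674] F [-4.85  0.38  6.76] M [ 0.11  1.19 -0.05] op 0.0005 g 4.0
local x -0.05143553126560017
away t27.7 p [ 0.301  -0.449   0.2996] F [0.22 0.16 0.98] M [ 0.08 -0.01  0.  ] op 0.0003 g 0.0
```

View pics/c3.png

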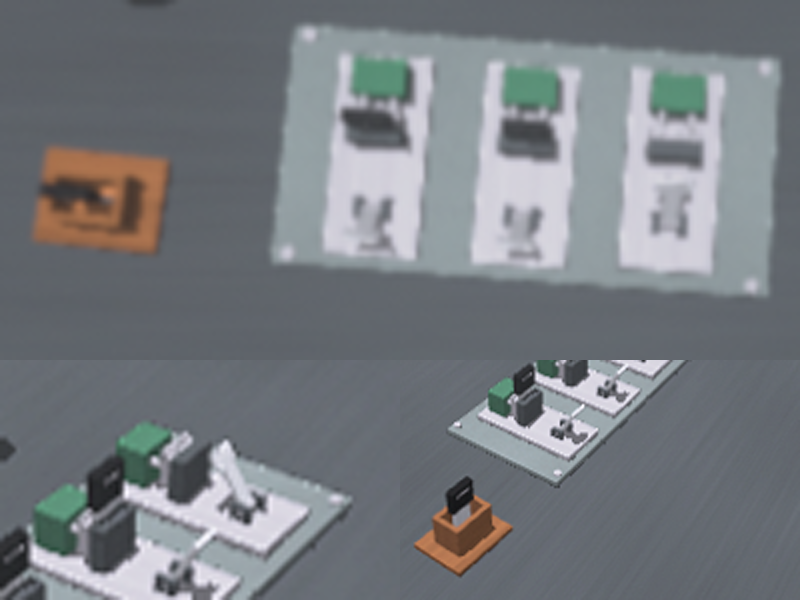

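Flag c leans over to +x, about where its stop should be. There's time for one firmer push to make sure it's on the stop, then I'll hand in.

```bash
python3 - <<'E'
from h import *
robot.move_ptp(loc("c",-.13,0,.2),R()); robot.move_linear(loc("c",-.125,0,.061),.2); robot.pause(.2)
robot.move_linear(loc("c",-.06,0,.061),.08)
print(robot.move_linear(loc("c",-.040,0,.061),.02,threshold=15)); s=rep("pushed"); d=s["ee_pos"]-loc("c",0,0,0); print("local x",d[0]*np.cos(YAW)+d[1]*np.sin(YAW))
robot.move_linear(loc("c",-.125,0,.061),.15); robot.move_linear(loc("c",-.13,0,.2),.2)
robot.move_ptp([.3,-.45,.3],R()); rep("away")
print(robot.sign_off())
E
```

```text
True
pushed t32.0 p [ 0.5334 -0.1127  0.0701] F [-6.05 -0.2   8.9 ] M [0.07 1.39 0.01] op 0.0002 g 4.8
local x -0.04930678993610639
away t34.9 p [ 0.301  -0.449   0.2996] F [ 0.27 -0.15  0.25] M [-0.01 -0.03  0.04] op 0.0003 g 0.0
the job is handed in; nothing more can be done
None
```

Clip c is the weak one: its strip slid at about 3 N, so I did not pull-test clips a and b. Its strip now stands in the rack, its flag was pushed against its far stop, and the job is handed in at about 35 s with strips a and b and their flags untouched.

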